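# Ease the screwdriver out of the covered tool box

### The job

The screwdriver lies inside the low plywood tool box, longer than the opening in the lid and with both its ends under the lid. Bring it out through the opening by tilting it, without forcing it against the box, and finish still gripping it, held still above the opening with every part of it at least 6 cm higher than the lid. Leave the small box on the lid and the things standing around the tool box where they are.

Things in the scene. Friction and masses are not known exactly. Their poses are not given: they have to be found in the camera images.
- tool_box: low plywood box fixed to the work surface, 290 (its x) x 170 (y) x 56 mm high. Origin: centre of its underside, on the work surface. Walls 9 mm; fixed lid 6 mm thick, underside at 50, top at 56 mm. No base: inside, the work surface is the floor. Inner space x = -136 to +136, y = -76 to +76 mm. Its +x end is the one away from the robot (yaw within 0.4 rad). Its only opening: see opening
- opening (a point): centre of the rectangular opening in the lid, level with the lid's top (box frame x = +37, y = 0, z = +56 mm). It spans x = -23 to +97 and y = -60 to +60 mm in the box's frame; the lid covers the rest, so 113 mm of the inner length at the -x end and 39 mm at the +x end
- screwdriver: flat-bladed screwdriver, 214 mm, about 75 g, lying in the box along it (within 0.12 rad), handle to the box's +x end. Origin: under the middle of its length, on its underside; its axis runs along its y at z = +14 mm. Handle 28 mm thick, y = +7 to +107; shaft 6 mm thick, y = +7 to -107, ending in an 8 x 6 mm blade. It rests with the blade on the surface
- blade_tip (a point): end of the blade, on the axis (y = -107, z = +14 mm in the screwdriver's frame). Starts under the lid, 3 mm above the work surface, 27 to 43 mm clear of the box's -x end wall, so the screwdriver can be slid that way
- handle_end (a point): end of the handle, on the axis (y = +107, z = +14 mm in the screwdriver's frame). Starts 16 mm above the work surface, 8 to 24 mm under the lid at the box's +x end
- screw_box: bystander: small carton, 52 x 90 x 32 mm, lying loose on the lid near the tool box's -x end. Origin: centre of its underside
- wood_block: bystander: pine offcut, 44 x 85 x 38 mm, beside the tool box on its +y side. Origin: centre of its underside
- filler_tub: bystander: white tub, 66 mm across, 41 mm high, beside the tool box on its -y side. Origin: centre of its underside
- pvc_elbow: bystander: white pipe elbow, 58 x 58 x 33 mm, beside the tool box on its +y side. Origin: centre of its underside
- copper_cap: bystander: copper pipe fitting, 22 mm across, 38 mm high, standing beside the tool box on its -y side. Origin: centre of its underside

How it is judged:
On the way:
1. tilted through the opening: handle end above the lid while the blade tip is still below it (height (world z) of handle_end above 0.08 m and height (world z) of blade_tip below 0.05 m), for 0.1 s.
At the end, for the whole second after the job is handed in: Screwdriver gripped by the fingers, still (under 3 cm/s), not touching the tool box, its middle within 15 cm horizontally of the opening's centre, blade tip over 106 mm and the axis at the handle end over 116 mm above the work surface (about 5 cm over the lid) (height (world z) of blade_tip above 0.106 m and height (world z) of handle_end above 0.116 m and horizontal distance between screwdriver and opening below 0.15 m and contact force between screwdriver and the fingers above 0.5 N and contact force between screwdriver and tool_box below 0.1 N and linear speed of screwdriver below 0.03 m/s); the arm keeps its last pose, push and grip.
It fails at once if the screwdriver was forced against the tool box (over 25 N) (contact force between screwdriver and tool_box above 25 N).
It fails at once if a bystander was disturbed (moved over 25 mm) (distance of any of screw_box, wood_block, filler_tub, pvc_elbow, copper_cap from where it was at the start of the episode above 0.025 m).
It also fails if it takes over 42 s, if anything falls off the work surface, if the arm or the gripper's body presses on something with over 40 N, if the wrist force passes 120 N, or if a joint passes its speed limit or range.

### The arm

A 6-joint arm with a two-finger parallel gripper is mounted at the origin on a cart in front of the work surface, level with it; the furniture and walls round the work are solid. World frame = base frame: x ahead of the robot, y to its left, z up, the work surface at z = 0. Lengths are in m, angles in rad, forces in N, time in s.
With the tool pointing down it reaches from about 0.3 to 0.825 m from the base axis. Payload 5.4 kg.
Tool frame: the origin (TCP) lies at the very end of the fingers, on their centre line; the grasp point (between the pads) lies 19 mm behind it (robot.grip_depth is the distance from the TCP to the grasp point, in m); z points along the fingers, y is the line along which they close (so a half turn about z gives the same grasp; the last joint's range is limited). The gripper opens to 92 mm and grips with 3 to 60 N. Pads are 20 mm wide; open, the fingers measure 128 mm over their backs; the gripper's body (75 mm by 189 mm) begins 69 mm behind the grasp point.
Start: joints at [1.127, 0.158, 1.597, -0, 1.386, -0.21], TCP at [0.133, 0.559, 0.215] pointing down, gripper open.
Joint ranges: [-2.91, 2.91], [-0.94, 2.29], [0.18, 2.7], [-1.29, 4.43], [0.17, 2.64], [-3, 3]. Speed limits (rad/s): [2.57, 2.57, 3.14, 3.14, 3.14, 3.14].

### API

Orientations are given as a 3x3 rotation matrix whose columns are the frame's x, y, z axes.
In Python, from station import get_state, vision, robot gives the robot as it stands.
- The arm moves only by the tool carry_out, never from a script. Its argument "rows" is one flat list of numbers, 7 for each row, row after row: the shift along the tool's x, y, z each as a share of 0.5 m, from -1 to 1, then the turn, a rotation vector about the tool's x, y, z each as a share of 90 degrees, from -1 to 1, then the closure, from -1 (fully open) to 1 (shut). In form: [x, y, z, rx, ry, rz, hand, x, y, z, rx, ry, rz, hand, ...]. A call has 1 to 12 rows; each row is the pose to reach, as a shift and turn from the pose commanded when the call began, along the tool's axes at that moment; what a row does not reach only later rows make up. A row lasts 1/8 s, in which the tool goes at most 62.5 mm and 10.7 degrees, less where a joint would pass 70% of its speed; a pose out of reach is approached as far as the arm can. A call with a number of a shift or a turn outside -1 to 1 is refused whole. A call with a gripper value outside its range is refused whole. The fingers move at their own pace and stop on an object; "force" is the grip in N (left out, the last holds). Time passes only in rows, so rows that repeat a pose let the fingers close. It gives the time, the measured TCP pose, the force, the opening and the grip force at its end, in the units of the state.
- get_state(): the state, without advancing time (a new reading comes with each control period).
- vision.grab_frame(name): name is "scene" or "top" or "wrist"; returns a dict with "img" (384x512x3 uint8, red, green, blue), "fx", "fy", "cx", "cy" (pixels), "dist" ([k1, k2, p1, p2, k3] as OpenCV has them; the pictures are not rectified), "camera_from_world" (4x4, takes a point from world to camera coordinates); the wrist camera has in their place "hand_eye" (4x4, takes a point from camera to tool coordinates, whose origin is the TCP and whose axes are the flange's). Camera axes: x right, y up, looking along -z (the intrinsics and any distortion apply to the point x, -y, -z); pixel columns grow to the right and rows downward; lengths in m; the calibration is good to about 2 mm. A picture is of the moment at which its call begins: read the wrist's pose just before it. There is no depth.
- robot.sign_off(): hands the job in; it is judged then, once.
Trained networks look in the newest picture that a camera, given by its name, has taken for a name from the list of things; names that differ only in an ending like _2 or _b are one class to them, and where a whole thing is asked for, a point or a joint stands for the part that bears it (a point fixed in the world has none). Each returns a list of dicts, best first, with "p" (0 to 1); they miss things now and then, are a little off and sometimes report something else, mostly with a low value. They report only what shows in the picture. A call takes as long as a camera call.
- vision.spot_in(camera, target): "uv" ([column, row] in pixels, amid what is visible of it).
- vision.silhouettes(camera, target): "pixels" (384x512 bool, what is visible of it) and "uv" ([column, row] in pixels, amid what is visible of it).
The state is a dict: "t": time; "joint_pos": joint angles; "dq": joint speeds; "joint_efforts": joint torques, N m; "tcp_pos": TCP position; "tcp_rot": TCP orientation; "wrist_force": force on the tool from outside, world axes, zero at the start; "moment": the same for the moment, N m; "finger_gap": finger opening in m; "gripper_force": force on a finger pad.
Only numpy, scipy, OpenCV 4.12 (cv2) and the standard library are available. Lean on these libraries where they do the work, as an engineer would, in place of code of your own. Each camera call takes 0.05 s, during which the arm holds its last target. There are 200 camera calls.

## Working session

There is one attempt and no reset: what is moved stays moved. The work goes in short steps, Python scripts to look and compute and a tool call to move; the robot and the scene stay as the last step left them, time stands still between calls to the robot, and variables do not carry over. Pictures are saved under pics/ and viewed, at most 10 in all, crops included, and the job is handed in when it is done.

Besides the shell and the picture viewer there is one more tool, called as a command line: name --argument value ..., lists and objects as JSON in quotes. carry_out: Moves the arm, as the interface text tells. Shift numbers are shares of 0.5 m and turn numbers shares of 90 degrees, none past 1 either way. Its arguments: {"type":"object","properties":{"rows":{"type":"array"},"force":{"type":"number"}},"required":["rows"]}

```bash
mkdir -p pics; ls
python3 - <<'E'
from station import get_state, vision, robot
import cv2,numpy as np
s=get_state();print(s['t'],s['tcp_pos'],s['tcp_rot'],s['finger_gap'])
for c in ['top','scene']:
    f=vision.grab_frame(c);cv2.imwrite(f'pics/{c}0.png',f['img'][:,:,::-1])
    print(c,f['fx'],f['cx'],f['cy'],f['dist'],np.round(f['camera_from_world'],3).tolist())
    for n in ['tool_box','screwdriver','screw_box','wood_block','filler_tub','pvc_elbow','copper_cap']:
        print(n,[(np.round(d['uv']).tolist(),round(d['p'],2)) for d in vision.spot_in(c,n)[:2]])
a=[cv2.imread(f'pics/{c}0.png') for c in ['top','scene']]
cv2.imwrite('pics/both.png',cv2.resize(np.vstack(a)[:, :],(400,600)))
E
```

```text
pics
0.0 [0.13297052 0.558799   0.21366461] [[-9.72782653e-01  2.31718175e-01 -7.73304424e-04]
 [ 2.31719155e-01  9.72781396e-01 -1.60912279e-03]
 [ 3.79393161e-04 -1.74451618e-03 -9.99998406e-01]] 0.09208801320705066
top 500.0368497493049 252.49429133488542 186.07825868053 [-0.17017696  0.          0.          0.          0.        ] [[0.018, -1.0, 0.021, 0.118], [0.985, 0.021, 0.172, -0.543], [-0.173, 0.018, 0.985, -0.968], [0.0, 0.0, 0.0, 1.0]]
tool_box [([238.0, 214.0], 0.59)]
screwdriver [([239.0, 173.0], 0.7), ([175.0, 166.0], 0.21)]
screw_box [([237.0, 250.0], 0.66)]
wood_block [([165.0, 208.0], 0.68)]
filler_tub [([305.0, 237.0], 0.69), ([311.0, 176.0], 0.28)]
pvc_elbow [([174.0, 168.0], 0.98)]
copper_cap [([308.0, 175.0], 0.63)]
scene 424.547357190634 261.7578639646072 194.55960701299105 [0.05440849 0.         0.         0.         0.        ] [[0.852, -0.523, -0.011, -0.387], [0.275, 0.43, 0.86, -0.248], [-0.445, -0.736, 0.51, -0.577], [0.0, 0.0, 0.0, 1.0]]
tool_box [([276.0, 198.0], 0.56)]
screwdriver [([276.0, 193.0], 0.7)]
screw_box [([198.0, 196.0], 0.61)]
wood_block [([201.0, 172.0], 0.52)]
filler_tub [([250.0, 250.0], 0.98)]
pvc_elbow []
copper_cap [([304.0, 231.0], 0.78)]
```

Run:
```python
import cv2
i=cv2.imread('pics/top0.png')
cv2.imwrite('pics/top0c.png',cv2.resize(i[90:300,130:350],None,fx=2.8,fy=2.8,interpolation=cv2.INTER_CUBIC))
i=cv2.imread('pics/scene0.png');cv2.imwrite('pics/scene0c.png',cv2.resize(i[90:310,130:410],None,fx=2.5,fy=2.5))
```

```text
(no output)
```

View pics/top0c.png

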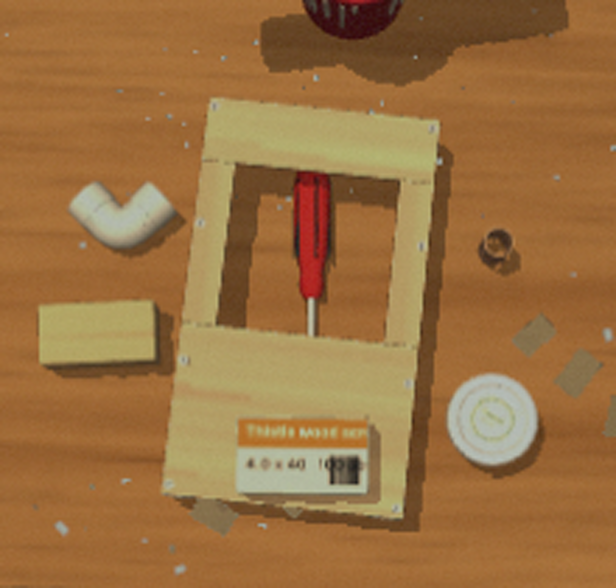

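View pics/scene0c.png

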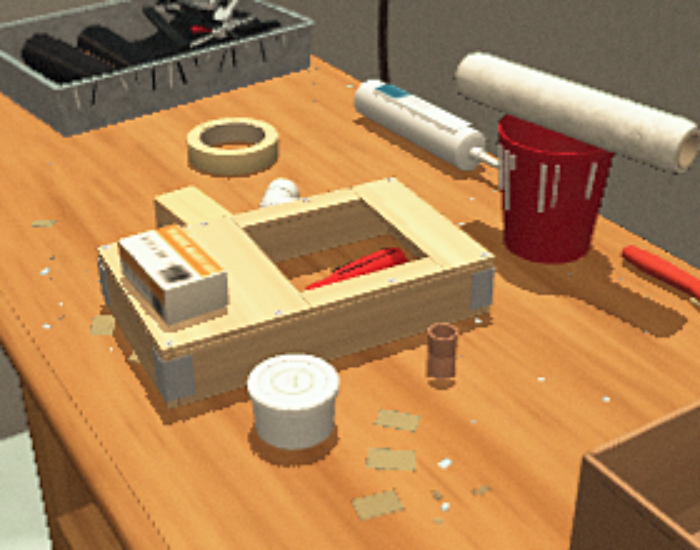

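The top view shows the box, yawed slightly, with the handle visible through the opening. In the crop, its neck is at about (313,297) and the lid edge crosses it at (313,172). The carton sits on the -x lid, with the tub and cap on the right and the elbow and block on the left. The scene view agrees.

```bash
cat > h.py <<'E'
import numpy as np,cv2
from scipy.optimize import least_squares
F=np.diag([1,-1,-1.])
def proj(f,P):
    T=f['camera_from_world'];pc=(np.atleast_2d(P)@T[:3,:3].T+T[:3,3])@F
    K=np.array([[f['fx'],0,f['cx']],[0,f['fy'],f['cy']],[0,0,1]])
    return cv2.projectPoints(pc.reshape(-1,1,3),np.zeros(3),np.zeros(3),K,np.array(f['dist'],float))[0].reshape(-1,2)
def onplane(f,uv,z):
    K=np.array([[f['fx'],0,f['cx']],[0,f['fy'],f['cy']],[0,0,1]])
    n=cv2.undistortPoints(np.array(uv,float).reshape(-1,1,2),K,np.array(f['dist'],float)).reshape(-1,2)
    d=np.c_[n,np.ones(len(n))]@F; T=np.array(f['camera_from_world']);R=T[:3,:3];c=-R.T@T[:3,3];d=d@R
    return c+d*((z-c[2])/d[:,2])[:,None]
def b2w(p,P):
    c,s=np.cos(p[2]),np.sin(p[2]);P=np.atleast_2d(P).astype(float)
    return np.c_[p[0]+c*P[:,0]-s*P[:,1],p[1]+s*P[:,0]+c*P[:,1],P[:,2]]
def w2b(p,P):
    c,s=np.cos(p[2]),np.sin(p[2]);d=np.atleast_2d(P)[:,:2]-p[:2]
    return np.c_[c*d[:,0]+s*d[:,1],-s*d[:,0]+c*d[:,1]]
LID=np.array([[145,85,56],[145,-85,56],[-145,-85,56],[-145,85,56],[97,60,56],[97,-60,56],[-23,-60,56],[-23,60,56]])/1000.
E
python3 - <<'E'
from h import *
from station import vision
f=vision.grab_frame('top')
cr=lambda a:np.array(a,float)/2.8+[130,90]-0.32
uv=cr([[211,98],[440,122],[404,518],[163,493],[235,163],[402,181],[385,345],[217,326]])
r=least_squares(lambda p:(proj(f,b2w(p,LID))-uv).ravel(),[.55,.1,0]);p=r.x
print('box',p,np.round(r.fun.reshape(-1,2),1).tolist())
np.save('box.npy',p)
a=onplane(f,cr([[313,172],[313,297],[312,335]]),0.012);print('sd in box',w2b(p,a)*1000)
for n in ['screw_box','screwdriver','copper_cap','filler_tub']:
    m=vision.silhouettes('top',n)[0]['pixels'];v,u=np.where(m)
    print(n,u.min(),u.max(),v.min(),v.max())
    w=w2b(p,onplane(f,np.c_[u,v],{'screw_box':.088,'screwdriver':.014}.get(n,.04)))*1000;print(w.min(0),w.max(0),w.mean(0))
img=f['img'];hsv=cv2.cvtColor(img,cv2.COLOR_RGB2HSV).astype(int)
v,u=np.where(((hsv[...,0]<5)|(hsv[...,0]>172))&(hsv[...,1]>150)&(hsv[...,2]>90));k=(v>140)&(v<210)&(u>220)&(u<260);u=u[k];v=v[k]
w=w2b(p,onplane(f,np.c_[u,v],.014))*1000
print('red',len(u),w.min(0),w.max(0),np.polyfit(w[:,0],w[:,1],1))
E
```

```text
box [ 0.51351454  0.15609126 -0.0833172 ] [[-0.2, -0.4], [0.3, -0.5], [-0.1, 0.6], [-0.3, 0.5], [0.6, 0.2], [-0.4, -0.2], [0.0, -0.4], [0.1, 0.2]]
sd in box [[107.32201269   5.27823499]
 [ 11.96992134  -4.77439376]
 [-16.50754095  -7.01760551]]
screw_box 214 261 238 266
[-137.01177698  -56.58062179] [-81.14768617  36.54224423] [-109.133815    -10.15211554]
screwdriver 234 248 151 208
[-14.03159346 -15.37055351] [106.51349761  18.16918211] [55.69668431  0.7127972 ]Traceback (most recent call last):
  File "<stdin>", line 11, in <module>
IndexError: list index out of range
```

```bash
cat >> h.py <<'E'
from scipy.spatial.transform import Rotation as Ro
def tgt(yaw,th):  # tool x = -heading(tilted up by th), y horizontal perpendicular
    h=np.array([np.cos(yaw)*np.cos(th),np.sin(yaw)*np.cos(th),np.sin(th)])
    y=np.array([-np.sin(yaw),np.cos(yaw),0]); x=-h
    return np.c_[x,y,np.cross(x,y)]
def row(s,p,R):
    R0=np.array(s['tcp_rot']);t=R0.T@(np.array(p)-s['tcp_pos'])/.5
    return np.round(np.r_[t,Ro.from_matrix(R0.T@R).as_rotvec()/(np.pi/2)],4).tolist()
E
python3 - <<'E'
from h import *
from station import get_state
p=np.load('box.npy');g=b2w(p,[.0548,-.0003,.15])[0];print(g,tgt(.022,0))
print(row(get_state(),g,tgt(.022,0)))
E
```

```text
[0.56809948 0.1512318  0.15      ] [[-0.99975801 -0.02199823  0.        ]
 [-0.02199823  0.99975801  0.        ]
 [-0.          0.         -1.        ]]
[-1.0352, -0.5926, 0.1292, 0.0, 0.0, -0.1628]
```

carry_out --rows '[-0.99,-0.593,0.1,0,0,-0.163,-0.22,-0.99,-0.593,0.1,0,0,-0.163,-0.22,-0.99,-0.593,0.1,0,0,-0.163,-0.22,-0.99,-0.593,0.1,0,0,-0.163,-0.22,-0.99,-0.593,0.1,0,0,-0.163,-0.22,-0.99,-0.593,0.1,0,0,-0.163,-0.22,-0.99,-0.593,0.1,0,0,-0.163,-0.22,-0.99,-0.593,0.1,0,0,-0.163,-0.22,-0.99,-0.593,0.1,0,0,-0.163,-0.22,-0.99,-0.593,0.1,0,0,-0.163,-0.22,-0.99,-0.593,0.1,0,0,-0.163,-0.22,-0.99,-0.593,0.1,0,0,-0.163,-0.22]' --force 25

```text
t: 2.5
tcp_pos: [0.545, 0.1576, 0.1646]
tcp_rot: [[-1.0, -0.024, -0.001], [-0.024, 1.0, 0.001], [0.001, 0.001, -1.0]]
wrist_force: [-0.5, 0.8, 0.2]
finger_gap: 0.0563
gripper_force: 0.0
```

Run:
```python
from h import *
from station import get_state,vision
p=np.load('box.npy')
s=get_state();f=vision.grab_frame('wrist');np.savez('w.npz',**{k:np.array(v) for k,v in f.items()})
T=np.eye(4);T[:3,:3]=s['tcp_rot'];T[:3,3]=s['tcp_pos'];f['camera_from_world']=np.linalg.inv(T@f['hand_eye'])
print(s['t'],s['tcp_pos'],s['finger_gap'],np.round(f['hand_eye'],3).tolist())
g=b2w(p,[.0548,-.0003,.15])[0];print(row(s,g,tgt(.022,0)))
print('lid proj',np.round(proj(f,b2w(p,LID))).tolist())
for d in vision.silhouettes('wrist','screwdriver')[:1]:
    v,u=np.where(d['pixels']);w=w2b(p,onplane(f,np.c_[u,v],.014))*1000
    print(d['p'],w.min(0),w.max(0));k=w[:,0]>15;print(np.polyfit(w[k,0],w[k,1],1))
cv2.imwrite('pics/w1.png',f['img'][:,:,::-1])
```

```text
2.5 [0.54501795 0.15760487 0.16463877] 0.05628425611818042 [[0.001, 0.962, 0.273, 0.077], [1.0, -0.0, -0.001, 0.0], [-0.0, 0.273, -0.962, -0.171], [0.0, 0.0, 0.0, 1.0]]
[-0.0459, -0.0139, 0.0292, 0.0003, -0.0004, 0.0011]
lid proj [[314.0, 285.0], [174.0, 272.0], [183.0, -4.0], [363.0, 18.0], [300.0, 248.0], [196.0, 238.0], [202.0, 132.0], [317.0, 144.0]]
0.48 [-16.60720693 -12.22684515] [116.86349596  19.49756653]
[ 0.08642886 -3.39589334]
```

View pics/w1.png

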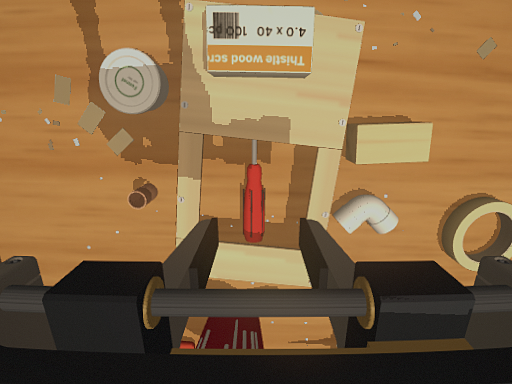

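The wrist view matches the box fit: hole corners are at about (203,133) and (317,146), the neck is at (254,164), and the handle runs down to the lid edge at (254,241).

Run:
```python
from h import *
from station import get_state
p=np.load('box.npy');s=get_state();f=dict(np.load('w.npz'))
T=np.eye(4);T[:3,:3]=s['tcp_rot'];T[:3,3]=s['tcp_pos'];f['camera_from_world']=np.linalg.inv(T@f['hand_eye'])
h=cv2.cvtColor(f['img'],cv2.COLOR_RGB2HSV).astype(int)
m=((h[...,0]<5)|(h[...,0]>172))&(h[...,1]>140)&(h[...,2]>70);m[:155]=0;m[245:]=0;m[:,:235]=0;m[:,275:]=0
v,u=np.where(m)
for r in range(v.min(),v.max()+1,6): k=v==r;print(r,u[k].min(),u[k].max(),w2b(p,onplane(f,[[u[k].mean(),r]],.012)).round(4)*1000) if k.any() else 0
```

```text
164 251 257 [[12.9 -3.5]]
170 248 260 [[20.2 -1.9]]
176 247 260 [[27.8 -1.7]]
182 247 260 [[35.4 -1. ]]
188 246 261 [[43.1 -0.1]]
194 245 263 [[50.9  0.9]]
200 245 263 [[58.8  1.7]]
206 244 263 [[67.   1.3]]
212 243 263 [[75.1  2. ]]
218 244 263 [[83.3  3.6]]
224 243 263 [[91.7  3.7]]
230 244 263 [[100.1   5.3]]
236 245 258 [[108.8   4.9]]
```

Run:
```python
from h import *
from station import get_state
p=np.load('box.npy');s=get_state()
for z in (.08,.004):print(row(s,b2w(p,[.055,.001,z])[0],tgt(.012,0)))
```

```text
[-0.0464, -0.0116, 0.1696, 0.0002, -0.0, 0.0079]
[-0.0464, -0.0117, 0.3216, 0.0002, -0.0, 0.0079]
```

carry_out --rows '[-0.046,-0.012,0.1,0,0,0.008,-0.22,-0.046,-0.012,0.17,0,0,0.008,-0.22,-0.046,-0.012,0.22,0,0,0.008,-0.22,-0.046,-0.012,0.26,0,0,0.008,-0.22,-0.046,-0.012,0.29,0,0,0.008,-0.22,-0.046,-0.012,0.31,0,0,0.008,-0.22,-0.046,-0.012,0.32,0,0,0.008,-0.22,-0.046,-0.012,0.32,0,0,0.008,-0.22]'

```text
t: 3.6
tcp_pos: [0.5694, 0.1508, 0.0048]
tcp_rot: [[-1.0, -0.01, 0.0], [-0.01, 1.0, 0.0], [-0.0, 0.0, -1.0]]
wrist_force: [0.3, -0.0, -0.3]
finger_gap: 0.0566
gripper_force: 0.0
```

carry_out --rows '[0,0,0,0,0,0,0.1,0,0,0,0,0,0,0.2,0,0,0,0,0,0,0.3,0,0,0,0,0,0,0.4,0,0,0,0,0,0,0.6,0,0,0,0,0,0,0.8,0,0,0,0,0,0,0.8,0,0,0,0,0,0,0.8]' --force 30

```text
t: 4.6
tcp_pos: [0.5693, 0.1507, 0.0046]
tcp_rot: [[-1.0, -0.01, 0.0], [-0.01, 1.0, 0.0], [-0.0, 0.0, -1.0]]
wrist_force: [0.6, 0.7, 0.5]
finger_gap: 0.0233
gripper_force: 29.9
```

carry_out --rows '[0,0,-0.004,0,0,0,0.8,0,0,-0.008,0,0,0,0.8,0,0,-0.012,0,0,0,0.8,0.01,0,-0.012,0,0,0,0.8,0.02,0,-0.012,0,0,0,0.8,0.03,0,-0.012,0,0,0,0.8,0.04,0,-0.012,0,0,0,0.8,0.05,0,-0.012,0,0,0,0.8,0.05,0,-0.012,0,0,0,0.8]'

```text
t: 5.72
tcp_pos: [0.5437, 0.1505, 0.0105]
tcp_rot: [[-1.0, -0.01, -0.0], [-0.01, 1.0, -0.0], [0.0, -0.0, -1.0]]
wrist_force: [-0.8, 0.4, -0.3]
finger_gap: 0.0234
gripper_force: 29.9
```

Run:
```python
from h import *
from station import get_state,vision
p=np.load('box.npy');s=get_state();f=vision.grab_frame('wrist');g=vision.grab_frame('scene')
print(s['t'],s['tcp_pos'],s['wrist_force'],s['moment'],w2b(p,s['tcp_pos']))
cv2.imwrite('pics/w2.png',np.hstack([cv2.resize(f['img'][60:320,120:400],(400,371)),cv2.resize(g['img'][120:290,160:343],(400,371))])[:,:,::-1])
```

```text
5.725 [0.54371712 0.15054337 0.01053899] [-0.76128347  0.42737916 -0.27038399] [-0.01770542  0.00210815  0.01668414] [[ 0.03055951 -0.00301516]]
```

View pics/w2.png

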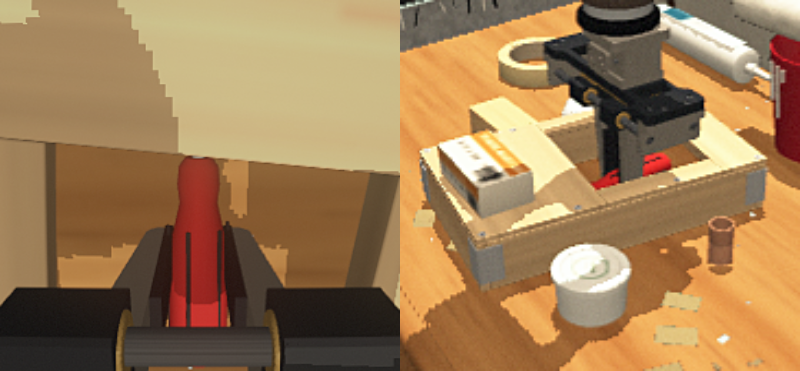

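The handle slid cleanly with the gripper. Its end is now free of the +x lid (scene half, about (665,160)), and the neck sits just inside the -x lid edge. Next I compute the tilt about the tip and the pull along the axis.

Run:
```python
from h import *
from station import get_state
s=get_state();pt=np.array([.1565,0,.0016]);R0=np.array(s['tcp_rot']);tip=s['tcp_pos']+R0@pt
h=-R0[:,0];yaw=np.arctan2(h[1],h[0]);print('tip',tip,yaw,w2b(np.load('box.npy'),tip))
d=np.array([np.cos(yaw),np.sin(yaw),0])
for th,fw,dz in [(3,0,0),(6,0,0),(9,.002,-.001),(12,.005,-.002),(14.5,.007,-.003),(16.5,.008,-.003)]:
    R=tgt(yaw,np.radians(th));print(row(s,tip+d*fw+[0,0,dz]-R@pt,R))
```

```text
tip [0.38779848 0.14898897 0.00904256] 0.009697122103667686 [[-0.12468891 -0.01753985]]
[0.0006, -0.0, -0.0163, -0.0, -0.0332, 0.0]
[0.002, -0.0, -0.0326, -0.0, -0.0665, 0.0]
[0.0003, -0.0, -0.0468, -0.0, -0.0998, 0.0]
[-0.0025, -0.0, -0.0609, -0.0, -0.1332, 0.0]
[-0.0033, -0.0, -0.0722, -0.0, -0.1609, 0.0]
[-0.0022, -0.0, -0.0827, -0.0, -0.1832, 0.0]
```

carry_out --rows '[0,0,-0.008,0,-0.0166,0,0.8,0.0006,0,-0.0163,0,-0.0332,0,0.8,0.0013,0,-0.0245,0,-0.05,0,0.8,0.002,0,-0.0326,0,-0.0665,0,0.8,0.001,0,-0.04,0,-0.083,0,0.8,0.0003,0,-0.0468,0,-0.0998,0,0.8,0.0003,0,-0.0468,0,-0.0998,0,0.8]'

```text
t: 6.7
tcp_pos: [0.5438, 0.1505, 0.0342]
tcp_rot: [[-0.988, -0.01, 0.157], [-0.01, 1.0, 0.002], [-0.157, 0.0, -0.988]]
wrist_force: [0.3, 0.2, -0.8]
finger_gap: 0.0236
gripper_force: 29.9
```

Run:
```python
from h import *
from station import get_state,vision
s=get_state();pt=np.array([.1565,0,.0016]);tip=np.array([.3878,.149,.009]);yaw=.0097
d=np.array([np.cos(yaw),np.sin(yaw),0])
for th,fw,dz in [(9,.002,-.001),(12,.005,-.002),(14.5,.007,-.003),(16.5,.008,-.003)]:
    R=tgt(yaw,np.radians(th));print(row(s,tip+d*fw+[0,0,dz]-R@pt,R))
g=vision.grab_frame('scene');f=vision.grab_frame('wrist')
cv2.imwrite('pics/w3.png',np.hstack([cv2.resize(f['img'][60:320,120:400],(400,371)),cv2.resize(g['img'][120:290,160:343],(400,371))])[:,:,::-1])
```

```text
[-0.0006, -0.0001, 0.0004, 0.0, 0.0002, 0.0001]
[-0.0056, -0.0001, -0.013, 0.0, -0.0332, 0.0001]
[-0.0081, -0.0001, -0.0241, 0.0, -0.0609, 0.0001]
[-0.0087, -0.0001, -0.0346, 0.0, -0.0832, 0.0001]
```

View pics/w3.png

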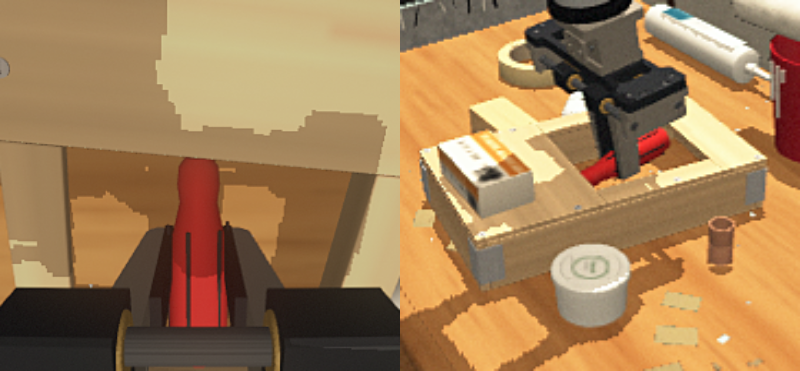

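The driver tilts rigidly with the gripper, with its end rising in the opening at about (668,138), clear of the lid.

carry_out --rows '[-0.003,0,-0.0065,0,-0.0166,0,0.8,-0.0056,0,-0.013,0,-0.0332,0,0.8,-0.007,0,-0.0185,0,-0.047,0,0.8,-0.0081,0,-0.0241,0,-0.0609,0,0.8,-0.0087,0,-0.0346,0,-0.0832,0,0.8,-0.0087,0,-0.0346,0,-0.0832,0,0.8,-0.0087,0,-0.0346,0,-0.0832,0,0.8]'

```text
t: 7.68
tcp_pos: [0.5457, 0.1505, 0.0519]
tcp_rot: [[-0.959, -0.01, 0.284], [-0.009, 1.0, 0.003], [-0.284, 0.0, -0.959]]
wrist_force: [-0.8, 0.7, -0.9]
finger_gap: 0.0235
gripper_force: 29.9
```

Run:
```python
from h import *
from station import get_state,vision
s=get_state();pt=np.array([.1565,0,.0016]);R=np.array(s['tcp_rot']);a=np.array([.9981,0,.061]);a=a/np.linalg.norm(a)
print(s['wrist_force'],'tip',s['tcp_pos']+R@pt,w2b(np.load('box.npy'),s['tcp_pos']+R@pt))
b=R@np.array([-.9981,0,-.061]);print('axis',b,'end z',(s['tcp_pos']+R@pt+b*.214))
tip=s['tcp_pos']+R@pt
for L in (.03,.06,.09,.115): print(L,row(s,s['tcp_pos']+b*L,R))
g=vision.grab_frame('scene')
cv2.imwrite('pics/w4.png',cv2.resize(g['img'][100:290,150:343],(580,571))[:,:,::-1])
```

```text
[-0.82320181  0.65176645 -0.92538231] tip [0.39606162 0.14907564 0.00596055] [[-0.11646164 -0.01676582]]
axis [0.93974232 0.00907789 0.3416527 ] end z [0.59716648 0.15101831 0.07907423]
0.03 [-0.0599, -0.0, -0.0037, 0.0, 0.0, 0.0]
0.06 [-0.1198, 0.0, -0.0073, 0.0, 0.0, 0.0]
0.09 [-0.1797, 0.0, -0.011, 0.0, 0.0, 0.0]
0.115 [-0.2296, 0.0, -0.014, 0.0, 0.0, 0.0]
```

View pics/w4.png

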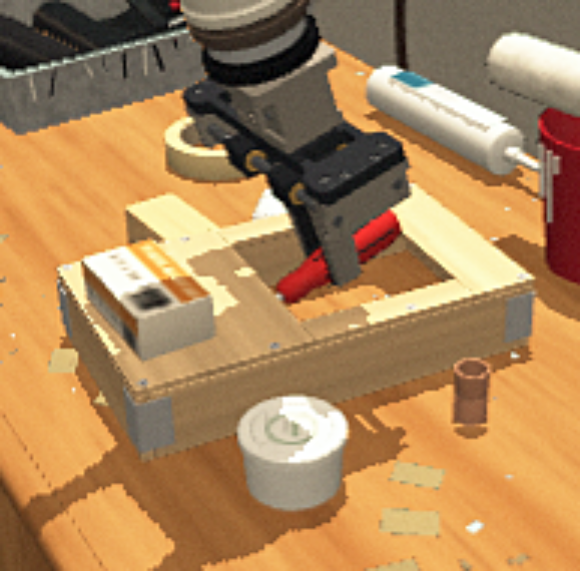

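The handle end is now above the lid at about (395,225). The red bucket sits beyond the +x end, so I check how close it is before pulling.

Run:
```python
from h import *
from station import vision
t=vision.grab_frame('top');g=vision.grab_frame('scene')
sc=lambda x,y:(x/2.5+130,y/2.5+90)
print(onplane(g,[sc(506,245),sc(550,261),sc(596,250)],0).round(3))
for z in (.1,.12,.14): print(z,onplane(t,[[352/2.8+130,38/2.8+90],[303/2.8+130,10/2.8+90],[402/2.8+130,10/2.8+90]],z).round(3).tolist(),onplane(g,[sc(499,125),sc(612,150)],z).round(3).tolist())
```

```text
[[0.738 0.141 0.   ]
 [0.753 0.096 0.   ]
 [0.802 0.089 0.   ]]
0.1 [[0.697, 0.126, 0.1], [0.717, 0.161, 0.1], [0.719, 0.091, 0.1]] [[0.76, 0.19, 0.1], [0.808, 0.091, 0.1]]
0.12 [[0.69, 0.126, 0.12], [0.71, 0.161, 0.12], [0.711, 0.092, 0.12]] [[0.73, 0.155, 0.12], [0.775, 0.061, 0.12]]
0.14 [[0.683, 0.127, 0.14], [0.702, 0.16, 0.14], [0.704, 0.093, 0.14]] [[0.699, 0.12, 0.14], [0.742, 0.031, 0.14]]
```

```bash
cat >> h.py <<'E'
YAW=.0097;PT=np.array([.1565,0,.0016])
def wp(s,box,xt,th,z,off=3.5):
    ref=np.array([.39606,.14908]);d=np.array([np.cos(YAW),np.sin(YAW)])
    fw=(xt+.11646)/.9957
    R=tgt(YAW,np.radians(th-off));return row(s,np.r_[ref+d*fw,z]-R@PT,R)
E
python3 - <<'E'
from h import *
from station import get_state
s=get_state();b=np.load('box.npy')
W=np.array([[-.11646,20,.006],[-.1,23.5,.006],[-.085,28,.006],[-.068,36,.006],[-.052,44,.006],[-.04,47,.006],[-.02,47,.01]])
for k in np.arange(.5,6.01,.5): print(k,wp(s,b,*[np.interp(k,range(7),W[:,i]) for i in range(3)]))
E
```

```text
0.5 [-0.0154, 0.0001, -0.0054, -0.0, -0.0198, -0.0001]
1.0 [-0.0307, 0.0001, -0.0102, -0.0, -0.0392, -0.0001]
1.5 [-0.044, 0.0001, -0.0182, -0.0, -0.0642, -0.0001]
2.0 [-0.0569, 0.0001, -0.0261, -0.0, -0.0892, -0.0001]
2.5 [-0.0692, 0.0001, -0.0427, -0.0, -0.1336, -0.0001]
3.0 [-0.0801, 0.0001, -0.059, -0.0, -0.1781, -0.0001]
3.5 [-0.0885, 0.0001, -0.0752, -0.0, -0.2225, -0.0001]
4.0 [-0.0955, 0.0001, -0.0908, -0.0, -0.267, -0.0001]
4.5 [-0.1036, 0.0001, -0.0948, -0.0, -0.2836, -0.0001]
5.0 [-0.1114, 0.0001, -0.0987, -0.0, -0.3003, -0.0001]
5.5 [-0.1318, 0.0001, -0.0968, -0.0, -0.3003, -0.0001]
6.0 [-0.1522, 0.0001, -0.0949, -0.0, -0.3003, -0.0001]
```

carry_out --rows '[-0.0154,0,-0.0054,0,-0.0198,0,0.8,-0.0307,0,-0.0102,0,-0.0392,0,0.8,-0.044,0,-0.0182,0,-0.0642,0,0.8,-0.0569,0,-0.0261,0,-0.0892,0,0.8,-0.0569,0,-0.0261,0,-0.0892,0,0.8]'

```text
t: 8.45
tcp_pos: [0.5692, 0.1508, 0.0727]
tcp_rot: [[-0.91, -0.01, 0.415], [-0.009, 1.0, 0.004], [-0.415, 0.0, -0.91]]
wrist_force: [-0.8, -0.1, -1.5]
finger_gap: 0.0239
gripper_force: 29.9
```

Run:
```python
from h import *
from station import get_state,vision
s=get_state();b=np.load('box.npy');R=np.array(s['tcp_rot']);print(s['joint_pos'],s['wrist_force'],s['tcp_pos']+R@PT)
W=np.array([[-.11646,20,.006],[-.1,23.5,.006],[-.085,28,.006],[-.068,36,.006],[-.052,44,.006],[-.04,47,.006],[-.02,47,.01],[-.01,47,.125]])
for k in list(np.arange(2.5,6.01,.5))+[7]: print(k,wp(s,b,*[np.interp(k,range(8),W[:,i]) for i in range(3)]))
g=vision.grab_frame('scene');f=vision.grab_frame('wrist')
cv2.imwrite('pics/w5.png',np.hstack([cv2.resize(f['img'][60:320,120:400],(400,371)),cv2.resize(g['img'][120:290,160:343],(400,371))])[:,:,::-1])
```

```text
[ 0.06718039  0.07938945  2.05305342 -0.04333096  0.5817784  -1.48233405] [-0.82625772 -0.11424711 -1.5315162 ] [0.42755562 0.14940523 0.00620698]
2.5 [-0.0146, -0.0001, -0.014, 0.0, -0.0439, 0.0]
3.0 [-0.0276, -0.0001, -0.0286, 0.0, -0.0884, 0.0]
3.5 [-0.0382, -0.0001, -0.0434, 0.0, -0.1328, 0.0]
4.0 [-0.0474, -0.0001, -0.0579, 0.0, -0.1773, 0.0]
4.5 [-0.0559, -0.0001, -0.0607, 0.0, -0.1939, 0.0]
5.0 [-0.0642, -0.0001, -0.0635, 0.0, -0.2106, 0.0]
5.5 [-0.0842, -0.0001, -0.0588, 0.0, -0.2106, 0.0]
6.0 [-0.1041, -0.0001, -0.0541, 0.0, -0.2106, 0.0]
7 [-0.2179, -0.0, -0.2549, 0.0, -0.2106, 0.0]
```

View pics/w5.png

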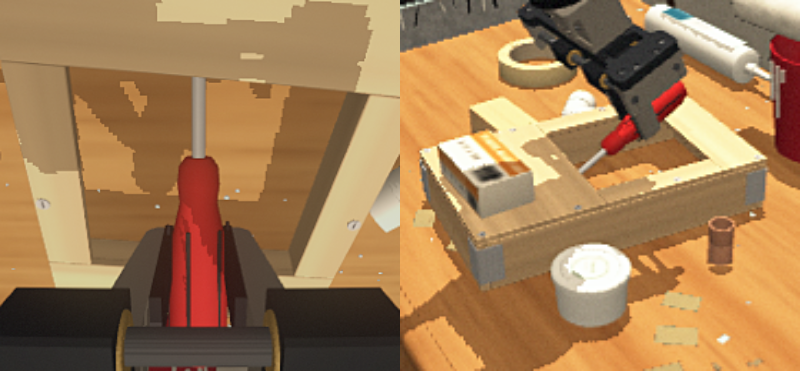

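The shaft is sliding out freely under the -x lid edge at about (198,78), and the handle is well above the lid. Joint 5 is nearing its range, so I cap the tilt at about 40°.

Run:
```python
from h import *
from station import get_state
s=get_state();b=np.load('box.npy')
W=np.array([[-.085,28,.006],[-.068,35,.007],[-.05,38,.01],[-.035,39,.02],[-.014,41,.033],[-.012,41,.135]])
for k in list(np.arange(.5,4.01,.5))+[5]: print(k,wp(s,b,*[np.interp(k,range(6),W[:,i]) for i in range(3)]))
```

```text
0.5 [-0.0155, 0.0, -0.0127, -0.0, -0.039, -0.0]
1.0 [-0.0295, 0.0, -0.0256, -0.0, -0.0779, -0.0]
1.5 [-0.046, 0.0, -0.0289, -0.0, -0.0945, -0.0]
2.0 [-0.0623, 0.0, -0.0322, -0.0, -0.1112, -0.0]
2.5 [-0.0796, 0.0, -0.0378, -0.0, -0.1168, -0.0]
3.0 [-0.0969, 0.0, -0.0433, -0.0, -0.1223, -0.0]
3.5 [-0.1204, 0.0, -0.0517, -0.0, -0.1334, 0.0]
4.0 [-0.1437, 0.0, -0.0601, -0.0, -0.1445, 0.0]
5 [-0.232, 0.0, -0.2441, -0.0, -0.1445, 0.0]
```

carry_out --rows '[-0.0155,0,-0.0127,0,-0.039,0,0.8,-0.0295,0,-0.0256,0,-0.0779,0,0.8,-0.046,0,-0.0289,0,-0.0945,0,0.8,-0.0623,0,-0.0322,0,-0.1112,0,0.8,-0.0623,0,-0.0322,0,-0.1112,0,0.8]'

```text
t: 9.18
tcp_pos: [0.5915, 0.1509, 0.1003]
tcp_rot: [[-0.824, -0.01, 0.567], [-0.008, 1.0, 0.005], [-0.567, 0.0, -0.824]]
wrist_force: [0.5, -0.8, -0.7]
finger_gap: 0.0234
gripper_force: 29.9
```

Run:
```python
from h import *
from station import get_state
s=get_state();b=np.load('box.npy');R=np.array(s['tcp_rot']);t=s['tcp_pos']+R@PT
print(s['joint_pos'],s['wrist_force'],t,w2b(b,t))
W=np.array([[-.05,38,.01],[-.035,39,.02],[-.014,41,.033],[-.012,41,.135]])
for k in [.5,1,1.5,2,3]: print(k,wp(s,b,*[np.interp(k,range(4),W[:,i]) for i in range(3)]))
```

```text
[ 0.07070095  0.01421412  2.12124273 -0.08787291  0.40566419 -1.43962973] [ 0.54445679 -0.81628588 -0.74492713] [0.46348954 0.14968376 0.01021794] [[-0.04931824 -0.0105484 ]]
0.5 [-0.0167, 0.0001, -0.0027, -0.0, -0.0052, -0.0001]
1 [-0.0347, 0.0001, -0.0051, -0.0, -0.0107, -0.0001]
1.5 [-0.0592, 0.0001, -0.0093, -0.0, -0.0218, -0.0001]
2 [-0.0837, 0.0001, -0.0135, -0.0, -0.0329, -0.0001]
3 [-0.2026, 0.0002, -0.1793, -0.0, -0.0329, -0.0001]
```

carry_out --rows '[-0.0167,0,-0.0027,0,-0.005,0,0.8,-0.0347,0,-0.0051,0,-0.0107,0,0.8,-0.0592,0,-0.0093,0,-0.0218,0,0.8,-0.0837,0,-0.0135,0,-0.0329,0,0.8,-0.0837,0,-0.0135,0,-0.0329,0,0.8,-0.113,0,-0.055,0,-0.0329,0,0.8,-0.143,0,-0.096,0,-0.0329,0,0.8,-0.173,0,-0.138,0,-0.0329,0,0.8,-0.203,0,-0.179,0,-0.0329,0,0.8,-0.203,0,-0.179,0,-0.0329,0,0.8,-0.203,0,-0.179,0,-0.0329,0,0.8,-0.203,0,-0.179,0,-0.0329,0,0.8]'

```text
t: 10.68
tcp_pos: [0.6228, 0.1512, 0.2289]
tcp_rot: [[-0.796, -0.01, 0.606], [-0.008, 1.0, 0.006], [-0.606, -0.0, -0.796]]
wrist_force: [-0.2, -0.2, -1.0]
finger_gap: 0.0234
gripper_force: 29.9
```

Run:
```python
from h import *
from station import get_state,vision
s=get_state();b=np.load('box.npy');R=np.array(s['tcp_rot']);t=s['tcp_pos']+R@PT
print(s['t'],s['joint_pos'],s['dq'],s['wrist_force'],s['gripper_force'],t,w2b(b,t))
g=vision.grab_frame('scene');cv2.imwrite('pics/w6.png',cv2.resize(g['img'][60:290,130:390],(600,530))[:,:,::-1])
```

```text
10.675 [ 0.06811117 -0.12005712  1.98418877 -0.06051797  0.62854972 -1.47541976] [ 0.00182112 -0.00085023 -0.00580801  0.00069445  0.00081529 -0.0023601 ] [-0.19848998 -0.15739663 -1.0401286 ] 29.913942260391195 [0.49926162 0.14997069 0.13281088] [[-0.01369412 -0.00728548]]
```

View pics/w6.png

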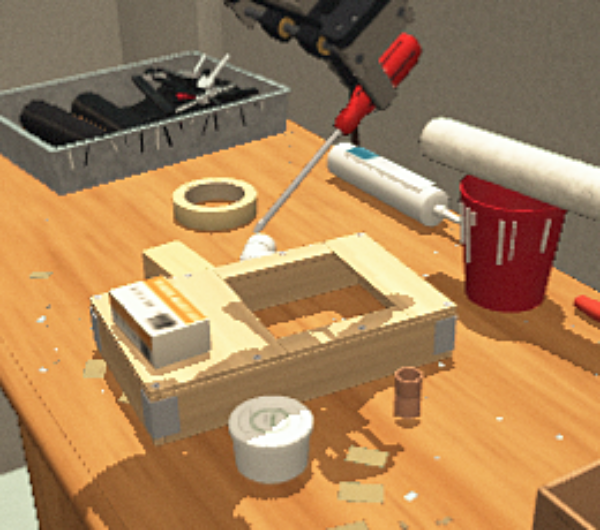

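The driver is fully out, with its tip at about (258,232) and roughly 7 cm above the lid. The bystanders look undisturbed.

```bash
python3 -c "
from station import robot
print(robot.sign_off())"
```

```text
the job is handed in; nothing more can be done
None
```

I tilted the screwdriver out through the opening and handed the job in with it still gripped and held still above the box. By my estimate its blade tip is about 13 cm above the work surface, roughly 7 cm over the lid. Wrist forces read about 2 N or less after each move and the last picture shows the bystanders where they were. `sign_off()` returned no verdict.

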